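# Fit the drying bars and lock the rack

## Robot

A 6-joint arm with a two-finger parallel gripper is mounted at the origin on the work surface. World frame = base frame: x ahead of the robot, y to its left, z up, the work surface at z = 0. Lengths are in m, angles in degrees, forces in N, time in s.
With the tool pointing down it reaches from about 0.35 to 0.875 m from the base axis. Payload 4.2 kg.
Tool frame: the origin (TCP) lies at the centre of the arm's flange, where the gripper is bolted on; the fingertips stand 182 mm ahead of it and the grasp point (between the pads) lies 164 mm ahead of it (r.nose_length is the distance from the TCP to the fingertips, in m); z points along the fingers, y is the line along which they close (so a half turn about z gives the same grasp; the last joint's range is limited). The gripper opens to 87 mm and grips with 3 to 60 N. Pads are 19 mm wide; open, the fingers measure 117 mm over their backs; the gripper's body (75 mm by 190 mm) begins 51 mm behind the grasp point.
Start: joints at [-54.511, 22.042, 0.453, 0, -68.411, -14.817], TCP at [0.221, -0.585, 0.405] pointing down, gripper open.
Joint ranges: [-179.83, 179.83], [-69.29, 118.12], [-61.27, 80.66], [-181.25, 117.63], [-171.15, -9.14], [-177.46, 177.46]. Speed limits (degrees/s): [159.86, 159.86, 180, 180, 180, 180].

## Interface

Orientations are given as a 3x3 rotation matrix whose columns are the frame's x, y, z axes.
In Python, from station import r, vision gives the robot as it stands. The module is installed in compiled form; this text tells all that it offers.
- The arm moves only by the shell command python3 -m creep 'ROWS'. ROWS is JSON, a list of rows, each a list of 7 numbers: the opening, from -1 (shut) to 1 (fully open), then the shift along the tool's x, y, z in mm, then the turn, a rotation vector about the tool's x, y, z in degrees. A call has 1 to 8 rows; each row is the pose to reach, as a shift and turn from the pose commanded when the call began, along the tool's axes at that moment; what a row does not reach only later rows make up. A row lasts 1/12 s, in which the tool goes at most 41.7 mm and 7.16 degrees, less where a joint would pass 70% of its speed; a pose out of reach is approached as far as the arm can. A call with a gripper value outside its range is refused whole. The fingers move at their own pace and stop on an object; the grip force is fixed at half the most. Time passes only in rows, so rows that repeat a pose let the fingers close. It gives the time, the measured TCP pose, the force, the opening and the grip force at its end, in the units of the state.
- r.sense(): the state, without advancing time (a new reading comes with each control period).
- vision.capture(name): name is "scene" or "top" or "wrist"; returns (picture, depth): 420x560x3 uint8, red, green, blue; 420x560 float32, m along the optical axis (not along the pixel's ray), 0 where there is no reading.
- vision.camera_model(name): a dict with "vertical_fov" (degrees; the focal length in pixels is half the picture's height over the tangent of half this angle, whatever the lens; pixels are square), "cx", "cy" (the principal point, pixels), "extrinsics" (4x4, takes a point from camera to world coordinates); the wrist camera has in their place "mount" (4x4, takes a point from camera to tool coordinates, whose origin is the TCP and whose axes are the flange's). Camera axes: x right, y down, z forward; pixel columns grow to the right and rows downward; lengths in m; the calibration is good to about 2 mm. A picture is of the moment at which its call begins: read the wrist's pose just before it. camera_model takes no time and is no camera call.
- r.finish_job(): hands the job in; it is judged then, once.
Trained networks look in the newest picture that a camera, given by its name, has taken for a name from the list of things; names that differ only in an ending like _2 or _b are one class to them, and where a whole thing is asked for, a point or a joint stands for the part that bears it (a point fixed in the world has none). Each returns a list of dicts, best first, with "conf" (0 to 1); they miss things now and then, are a little off and sometimes report something else, mostly with a low value. They report only what shows in the picture. A call takes as long as a camera call. They do not tell look-alikes from the thing itself.
- vision.find_in(camera, thing): "uv" ([column, row] in pixels, amid what is visible of it).
- vision.cut_out(camera, thing): "region" (420x560 bool, what is visible of it) and "uv" ([column, row] in pixels, amid what is visible of it).
The state is a dict: "time_s": time; "joints": joint angles; "joint_velocities": joint speeds; "effort": joint torques, N m; "tcp_pos": TCP position; "ee_rot": TCP orientation; "wrist_force": force on the tool from outside, world axes, zero at the start; "moment": the same for the moment, N m; "gripper_width": opening from 0.0 (shut) to 1.0 (fully open); "gripper_force": force on a finger pad.
Only numpy, scipy, OpenCV 4.12 (cv2) and the standard library are available. Lean on these libraries where they do the work, as an engineer would, in place of code of your own. Each camera call takes 0.05 s, during which the arm holds its last target. There are 200 camera calls.

## Task

Put the countertop drying rack together: slide every bar lying on the counter, open end first, onto a stub of the rack head, each fully home so that the stub's spring button pops up through the hole in the bar. Only when all the bars are clicked in, turn the rack's lock knob clockwise until it clicks over, and leave the other things on the counter standing where they are.

Things in the scene. Friction and masses are not known exactly. Their poses are not given: they have to be found in the camera images.
- rack: the head of a countertop drying rack, fixed: a white beam 60 mm deep (x), 390 mm wide (y), its top 85 mm above the counter. Origin under the middle of the beam on the counter; z up; its x axis points from the stub side through the beam to the back, so its four stubs stick out level towards its -x, each along the x axis. Its front face (the shoulder the bars come home against) is at x = -30 mm.
- lock_knob (a joint): the lock knob on top of the middle of the beam, in rad: 0 unlocked (the bar grip then lies along the rack's x axis, white mark towards -x), grows clockwise seen from above, stop at 1.4. It has an over-centre spring detent: it takes about 0.12 N m to start, falling to nothing at 0.7; let go before 0.7 it springs back to 0, past 0.7 it clicks over and drives itself to 1.4 and stays there.
- knob_grip (a point): on the knob's axis, 28 mm above the knob's underside (119 mm above the counter), in the upper half of its grip: a plain black bar 56 mm long, 16 mm thick, 34 mm high, whose top is 132 mm above the counter and which can be gripped from above. The frame turns with the knob: its x axis lies along the bar.
- stub0 (a point): root of stub 0 (the outermost at +y of the rack; stubs are 90 mm apart): the point on the stub's axis in the front face of the beam, 58 mm above the counter. Axes as the rack's; the steel stub runs 52 mm to -x, 25.5 mm wide and 17.5 mm high, the last 14 mm tapered to 15 x 8 mm. Identical stubs; any bar fits any stub.
- button0 (a joint): the domed spring button in the top of stub 0, centred 26 mm from the stub's root, standing 4.5 mm proud: how far it is pushed in, in m (0 fully out, 0.006 fully in). A bar sliding over it pushes it in (about 1 to 5 N along the stub); it pops back out through the bar's hole when the bar is home, and its upright back then holds the bar on.
- stub1 (a point): root of stub 1 (an inner one, on the +y side of the rack; stubs are 90 mm apart): the point on the stub's axis in the front face of the beam, 58 mm above the counter. Axes as the rack's; the steel stub runs 52 mm to -x, 25.5 mm wide and 17.5 mm high, the last 14 mm tapered to 15 x 8 mm. Identical stubs; any bar fits any stub.
- button1 (a joint): the domed spring button in the top of stub 1, centred 26 mm from the stub's root, standing 4.5 mm proud: how far it is pushed in, in m (0 fully out, 0.006 fully in). A bar sliding over it pushes it in (about 1 to 5 N along the stub); it pops back out through the bar's hole when the bar is home, and its upright back then holds the bar on.
- stub2 (a point): root of stub 2 (an inner one, on the -y side of the rack; stubs are 90 mm apart): the point on the stub's axis in the front face of the beam, 58 mm above the counter. Axes as the rack's; the steel stub runs 52 mm to -x, 25.5 mm wide and 17.5 mm high, the last 14 mm tapered to 15 x 8 mm. Identical stubs; any bar fits any stub.
- button2 (a joint): the domed spring button in the top of stub 2, centred 26 mm from the stub's root, standing 4.5 mm proud: how far it is pushed in, in m (0 fully out, 0.006 fully in). A bar sliding over it pushes it in (about 1 to 5 N along the stub); it pops back out through the bar's hole when the bar is home, and its upright back then holds the bar on.
- stub3 (a point): root of stub 3 (the outermost at -y of the rack; stubs are 90 mm apart): the point on the stub's axis in the front face of the beam, 58 mm above the counter. Axes as the rack's; the steel stub runs 52 mm to -x, 25.5 mm wide and 17.5 mm high, the last 14 mm tapered to 15 x 8 mm. Identical stubs; any bar fits any stub.
- button3 (a joint): the domed spring button in the top of stub 3, centred 26 mm from the stub's root, standing 4.5 mm proud: how far it is pushed in, in m (0 fully out, 0.006 fully in). A bar sliding over it pushes it in (about 1 to 5 N along the stub); it pops back out through the bar's hole when the bar is home, and its upright back then holds the bar on.
- bar0: drying bar 0, loose (one of the bars may be absent): a straight aluminium tube 160 mm long (x), 36 mm wide (y), 28 mm high (z), 100 to 170 g, lying flat on the counter with its hole up. Origin at the middle of its underside, within 3 mm of under the centre of mass. Its +x end is open (bore 28 wide x 20 mm high, 60 mm deep) with a 20 mm round hole in the top wall, centred 26 mm from that end; its -x end has a grey plastic cap. Walls 4 mm.
- bar1: drying bar 1, loose (one of the bars may be absent): a straight aluminium tube 160 mm long (x), 36 mm wide (y), 28 mm high (z), 100 to 170 g, lying flat on the counter with its hole up. Origin at the middle of its underside, within 3 mm of under the centre of mass. Its +x end is open (bore 28 wide x 20 mm high, 60 mm deep) with a 20 mm round hole in the top wall, centred 26 mm from that end; its -x end has a grey plastic cap. Walls 4 mm.
- bar2: drying bar 2, loose (one of the bars may be absent): a straight aluminium tube 160 mm long (x), 36 mm wide (y), 28 mm high (z), 100 to 170 g, lying flat on the counter with its hole up. Origin at the middle of its underside, within 3 mm of under the centre of mass. Its +x end is open (bore 28 wide x 20 mm high, 60 mm deep) with a 20 mm round hole in the top wall, centred 26 mm from that end; its -x end has a grey plastic cap. Walls 4 mm.
- bar3: drying bar 3, loose (one of the bars may be absent): a straight aluminium tube 160 mm long (x), 36 mm wide (y), 28 mm high (z), 100 to 170 g, lying flat on the counter with its hole up. Origin at the middle of its underside, within 3 mm of under the centre of mass. Its +x end is open (bore 28 wide x 20 mm high, 60 mm deep) with a 20 mm round hole in the top wall, centred 26 mm from that end; its -x end has a grey plastic cap. Walls 4 mm.
- bar0_mouth (a point): centre of bar 0's open end, on its axis (80 mm along its x from the origin, 14 mm above its underside)
- bar1_mouth (a point): centre of bar 1's open end, on its axis (80 mm along its x from the origin, 14 mm above its underside)
- bar2_mouth (a point): centre of bar 2's open end, on its axis (80 mm along its x from the origin, 14 mm above its underside)
- bar3_mouth (a point): centre of bar 3's open end, on its axis (80 mm along its x from the origin, 14 mm above its underside)
- soap: amber soap bottle, 64 mm across, 180 mm tall; a bystander, origin at its underside
- pegjar: glass jar with wooden lid, 72 mm across, 120 mm tall; a bystander, origin at its underside
- planter: small potted plant, pot 90 mm across and 70 mm tall, leaves to about 180 mm; a bystander, origin at its underside
- canister: white ceramic canister, 84 mm across, 110 mm tall; a bystander, origin at its underside
- brush: wooden clothes brush lying flat, 140 mm long; a bystander, origin at its underside
Mind the look-alikes: they are no part of the job. What is shaped like the bar3 but turquoise is not meant.

How it is judged:
By the outcome, as a careful person would: the job done as asked, in the order asked, and still so for the second after the job is handed in, with the robot touching nothing.
Of bar0, bar1, bar2, bar3 only 3 to 4 are there at a start; the rules pass over those that are not, and their reading is None.
At some moment in a run one of bar0, bar1, bar2, bar3 may be knocked a few centimetres aside while the robot is not near it.
Once in a run the grip may slacken for a moment while it holds something.
It also fails if it takes over 210 s, if anything falls off the work surface, if the arm or the gripper's body presses on something with over 40 N, if the wrist force passes 120 N, or if a joint passes its speed limit or range.

## Working session

There is one attempt and no reset: what is moved stays moved. The work goes in short steps, Python scripts to look and compute and a shell command to move; the robot and the scene stay as the last step left them, time stands still between calls to the robot, and variables do not carry over. Pictures are saved under pics/ and viewed, at most 14 in all, crops included, and the job is handed in when it is done.

```bash
mkdir -p pics
cat > h.py <<'E'
from station import r, vision
import numpy as np, cv2
def cap(n):
    s=r.sense(); im,d=vision.capture(n); m=vision.camera_model(n)
    f=210/np.tan(np.radians(m["vertical_fov"]/2))
    if "extrinsics" in m: T=np.array(m["extrinsics"])
    else:
        W=np.eye(4); W[:3,:3]=s["ee_rot"]; W[:3,3]=s["tcp_pos"]; T=W@np.array(m["mount"])
    v,u=np.mgrid[:420,:560]
    P=np.stack([(u-m["cx"])/f*d,(v-m["cy"])/f*d,d],-1)@T[:3,:3].T+T[:3,3]
    P[d==0]=np.nan
    return im,d,P,T,f,m
def save(n,im): cv2.imwrite("pics/"+n+".png",cv2.cvtColor(im,cv2.COLOR_RGB2BGR))
E
python3 - <<'E'
from h import *
for c in ("top","scene"):
    im,d,P,T,f,m=cap(c); save(c+"0",im); print(c,T.round(3).tolist(),f,m["cx"],m["cy"])
    if c=="top":
        np.save("P.npy",P); np.save("im.npy",im)
        for t in ["rack","lock_knob","bar0","soap","pegjar","planter","canister","brush","stub0"]:
            for o in vision.cut_out(c,t):
                R=o["region"]; p=P[R]; p=p[~np.isnan(p[:,0])]
                print(t,round(o["conf"],2),np.round(o["uv"]),np.median(p,0).round(3),im[R].mean(0).round(), R.sum())
E
```

```text
top [[-0.004, -0.982, 0.191, 0.193], [-1.0, 0.006, 0.014, -0.011], [-0.015, -0.191, -0.981, 1.833], [0.0, 0.0, 0.0, 1.0]] 546.2319031929344 282.3247048723654 209.07726628575742
rack 0.84 [298. 171.] [ 0.662 -0.032  0.082] [98. 95. 92.] 3111
lock_knob 0.57 [190. 159.] [0.697 0.333 0.113] [58. 45. 36.] 527
lock_knob 0.51 [298. 167.] [ 0.673 -0.031  0.103] [19. 18. 18.] 201
bar0 0.87 [202. 244.] [0.422 0.278 0.026] [140. 142. 137.] 591
bar0 0.71 [155. 218.] [0.521 0.437 0.025] [135. 137. 133.] 584
bar0 0.65 [373. 221.] [ 0.499 -0.29   0.025] [ 57. 109. 104.] 630
bar0 0.61 [416. 220.] [ 0.495 -0.441  0.026] [141. 143. 139.] 588
soap 0.67 [186. 160.] [0.697 0.332 0.118] [51. 37. 27.] 435
soap 0.55 [292. 267.] [ 0.352 -0.01   0.017] [107.  96.  92.] 387
pegjar 0.95 [396. 160.] [ 0.706 -0.369  0.113] [105.  94.  74.] 548
planter 0.89 [415. 268.] [ 0.333 -0.399  0.127] [59. 68. 59.] 659
planter 0.3 [300. 168.] [ 0.662 -0.031  0.082] [98. 95. 92.] 3064
canister 0.97 [166. 272.] [0.333 0.391 0.107] [144. 137. 131.] 727
brush 0.59 [290. 265.] [ 0.351 -0.007  0.017] [108.  98.  95.] 323
stub0 0.7 [295. 172.] [ 0.662 -0.032  0.082] [98. 94. 92.] 2986
stub0 0.63 [204. 243.] [0.431 0.278 0.026] [146. 148. 143.] 479
scene [[-0.46, 0.68, -0.571, 1.199], [0.888, 0.364, -0.282, 0.335], [0.016, -0.637, -0.771, 1.05], [0.0, 0.0, 0.0, 1.0]] 379.23539948466873 281.40585913991265 204.7497516453162
```

Run:
```python
from h import *
im=np.load("im.npy"); save("topc",cv2.resize(im[130:300,130:450],None,fx=2.5,fy=2.5,interpolation=cv2.INTER_CUBIC))
```

```text
(no output)
```

View pics/topc.png

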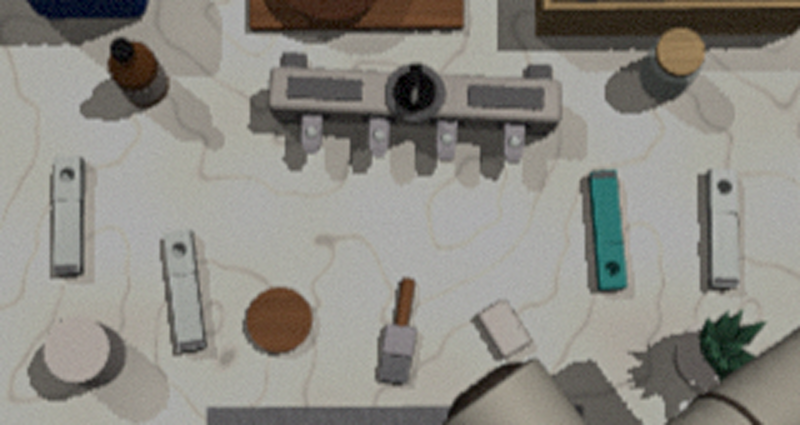

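View pics/scene0.png

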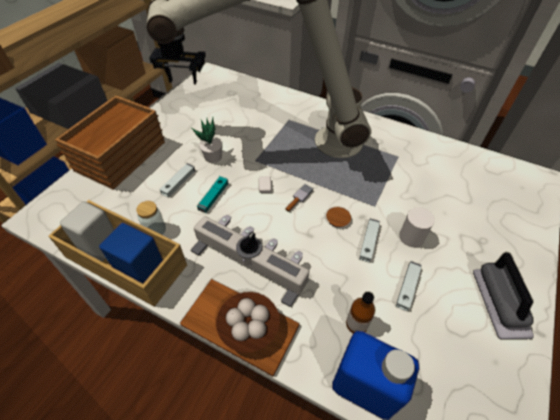

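The top view shows three white bars: A at crop (67,215), B at (183,290) and C at (722,228), all with their open ends towards +x. The turquoise bar is the decoy. The rack is slightly yawed, with its stubs facing the robot.

```bash
cat >> h.py <<'E'
def rect(p):
    (c,s,a)=cv2.minAreaRect((p[:,:2]*1000).astype(np.float32)); 
    b=cv2.boxPoints((c,s,a)); e=b[1]-b[0]; g=b[2]-b[1]
    e=e if np.hypot(*e)>np.hypot(*g) else g
    return np.round(c,1),np.round(s,1),round(float(np.degrees(np.arctan2(e[1],e[0])))%180,2)
E
python3 - <<'E'
from h import *
P=np.load("P.npy")
for n,c in dict(A=(.521,.437),B=(.422,.278),C=(.495,-.441)).items():
    m=(abs(P[...,0]-c[0])<.11)&(abs(P[...,1]-c[1])<.06)&(P[...,2]>.018)&(P[...,2]<.04)
    print(n,rect(P[m]),m.sum())
m=(abs(P[...,0]-.68)<.1)&(abs(P[...,1]+.03)<.25)&(P[...,2]>.076)&(P[...,2]<.092)
print("rack",rect(P[m]),m.sum())
for z0,z1 in((.06,.072),):
    m=(abs(P[...,0]-.62)<.04)&(abs(P[...,1]+.03)<.25)&(P[...,2]>z0)&(P[...,2]<z1)
    q=P[m]; 
    for y in (.1,.01,-.08,-.17):
        k=abs(q[:,1]-y)<.045
        if k.any(): print(q[k].mean(0).round(4),q[k].min(0).round(4),k.sum())
s=r.sense(); print(np.array(s["ee_rot"]).round(3),s["tcp_pos"],s["time_s"],s["gripper_width"])
print(vision.camera_model("wrist"))
E
```

```text
A (array([524.6, 439.6]), array([160. ,  39.5]), 1.37) 473
B (array([422. , 279.2]), array([161.6,  38. ]), 7.9) 490
C (array([ 487.4, -445. ]), array([190.7,  54.9]), 5.45) 490
rack (array([675.1, -65.9]), array([154.6, 457.1]), 100.41) 1707
[0.6327 0.1047 0.0654] [0.6004 0.0582 0.06  ] 112
[0.6259 0.018  0.0659] [ 0.5948 -0.0119  0.06  ] 111
[ 0.623  -0.0748  0.0662] [ 0.5912 -0.1217  0.0601] 106
[ 0.6172 -0.1639  0.0658] [ 0.5842 -0.2144  0.06  ] 120
[[-0.936 -0.353  0.   ]
 [-0.353  0.936  0.   ]
 [-0.     0.    -1.   ]] [ 0.22066065 -0.58472313  0.40473789] 0.55 0.998993199990586
{'vertical_fov': 61.990945655860024, 'cx': 280.30431866873965, 'cy': 211.9214478576582, 'mount': array([[ 8.42660776e-05, -9.57744035e-01, -2.87621899e-01,
         7.91959241e-02],
       [ 9.99999838e-01, -8.10221069e-05,  5.62768356e-04,
        -1.14341587e-03],
       [-5.62291768e-04, -2.87621900e-01,  9.57743873e-01,
         1.93746693e-02],
       [ 0.00000000e+00,  0.00000000e+00,  0.00000000e+00,
         1.00000000e+00]])}
```

```bash
cat >> h.py <<'E'
def plan(p,yaw=None):
    "print shift (mm) and turn (deg about tool z) to bring TCP to p with tool x at yaw deg, tool down"
    s=r.sense(); R=np.array(s["ee_rot"]); d=R.T@(np.array(p)-s["tcp_pos"])*1000
    y0=np.degrees(np.arctan2(R[1,0],R[0,0])); t=0 if yaw is None else (y0-yaw+180)%360-180
    print("shift",d.round(1),"turn z",round(t,2),"| yaw now",round(y0,2),"tcp",np.round(s["tcp_pos"],4),"tilt",R[:2,2].round(4),"t",s["time_s"],"w",round(s["gripper_width"],3),"F",np.round(s["wrist_force"],1))
def look(name,zlo=.018,zhi=.034,c=None,rad=.12):
    "wrist picture; fit the bar nearest c"
    im,d,P,T,f,m=cap("wrist"); save(name,im)
    k=(P[...,2]>zlo)&(P[...,2]<zhi)&(np.hypot(P[...,0]-c[0],P[...,1]-c[1])<rad)
    n,l,st,_=cv2.connectedComponentsWithStats(k.astype(np.uint8))
    for i in range(1,n):
        if st[i,4]>400: print(rect(P[l==i]),st[i,4],np.median(P[l==i][:,2]).round(4), im[l==i].mean(0).round())
    return im,P
E
python3 -m creep '[[1,-293,41,0,0,0,18.7],[1,-293,41,0,0,0,18.7],[1,-293,41,0,0,0,18.7],[1,-293,41,0,0,0,18.7],[1,-293,41,0,0,0,18.7],[1,-293,41,0,0,0,18.7],[1,-293,41,0,0,0,18.7],[1,-293,41,0,0,0,18.7]]'
python3 - <<'E'
from h import *
look("w1",c=(.495,-.441))
plan((.495,-.441,.3),182)
E
```

```text
time_s: 1.22
tcp_pos: [0.485, -0.44, 0.4043]
ee_rot: [[-0.999, -0.04, 0.001], [-0.04, 0.999, -0.0], [-0.001, -0.0, -1.0]]
wrist_force: [0.3, -0.9, -0.5]
gripper_width: 1.003
gripper_force: 0.0
(array([ 503.7, -443.7]), array([ 36.7, 160.9]), 178.12) 4794 0.0284 [154. 158. 155.]
shift [-10.6  -1.  104.2] turn z 0.27 | yaw now -177.73 tcp [ 0.4843 -0.4404  0.4041] tilt [0.0006 0.0001] t 1.2667 w 1.002 F [ 0.6 -0.4 -0.9]
```

View pics/w1.png

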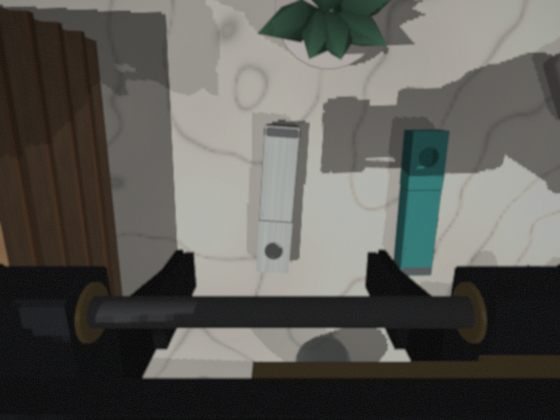

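w1 shows bar C, with its hole at (273,250) facing +x, clear of the turquoise bar at right and the planter at top. I'll go down and grip it.

```bash
python3 -m creep '[[1,-19.3,-4.1,40,0,0,4.15],[1,-19.3,-4.1,80,0,0,4.15],[1,-19.3,-4.1,120,0,0,4.15],[1,-19.3,-4.1,160,0,0,4.15],[1,-19.3,-4.1,190,0,0,4.15],[1,-19.3,-4.1,210,0,0,4.15],[1,-19.3,-4.1,218,0,0,4.15],[1,-19.3,-4.1,218,0,0,4.15]]'
python3 -m creep '[[-1,0,0,0,0,0,0],[-1,0,0,0,0,0,0],[-1,0,0,0,0,0,0],[-1,0,0,0,0,0,0],[-1,0,0,0,0,0,0],[-1,0,0,0,0,0,0]]'
python3 -c "
from h import *
plan((.5037,-.4437,.300),178.12)"
```

```text
time_s: 1.93
tcp_pos: [0.4988, -0.4467, 0.1853]
ee_rot: [[-0.999, 0.039, -0.004], [0.039, 0.999, 0.002], [0.004, 0.002, -1.0]]
wrist_force: [-0.8, 0.1, 0.5]
gripper_width: 1.003
gripper_force: 0.0
time_s: 2.43
tcp_pos: [0.4998, -0.4464, 0.1873]
ee_rot: [[-0.999, 0.038, 0.001], [0.038, 0.999, -0.0], [-0.001, -0.0, -1.0]]
wrist_force: [-0.3, -0.3, 0.8]
gripper_width: 0.633
gripper_force: 0.0
shift [  -3.9    2.8 -112.7] turn z -0.3 | yaw now 177.82 tcp [ 0.4998 -0.4464  0.1873] tilt [ 0.0008 -0.0004] t 2.4333 w 0.633 F [-0.3 -0.3  0.8]
```

```bash
python3 -m creep '[[-1,0,0,0,0,0,0],[-1,0,0,0,0,0,0],[-1,0,0,0,0,0,0],[-1,0,0,0,0,0,0],[-1,0,0,0,0,0,0]]'
python3 -c "
from h import *
plan((.4998,-.4444,.300),176.7)"
```

```text
time_s: 2.85
tcp_pos: [0.4997, -0.4462, 0.1868]
ee_rot: [[-0.999, 0.038, -0.0], [0.038, 0.999, 0.0], [0.0, 0.0, -1.0]]
wrist_force: [0.3, 0.5, 1.5]
gripper_width: 0.411
gripper_force: 30.0
shift [   0.     1.8 -113.2] turn z 1.13 | yaw now 177.83 tcp [ 0.4997 -0.4462  0.1868] tilt [-0.0002  0.0003] t 2.85 w 0.411 F [0.3 0.5 1.5]
```

```bash
python3 -m creep '[[-1,0,0,-40,0,0,0],[-1,0,0,-80,0,0,0],[-1,0,0,-120,0,0,0],[-1,-10,20,-150,0,0,0],[-1,-20,50,-180,0,0,0.5],[-1,-40,80,-200,0,0,1.1],[-1,-60,110,-220,0,0,1.1],[-1,-80,145,-233,0,0,1.1]]'
python3 -m creep '[[-1,-84,277,0,0,0,0],[-1,-84,277,0,0,0,0],[-1,-84,277,0,0,0,0],[-1,-84,277,0,0,0,0],[-1,-84,277,0,0,0,0],[-1,-84,277,0,0,0,0],[-1,-84,277,0,0,0,0],[-1,-84,277,0,0,0,0]]'
python3 -m creep '[[-1,0,0,0,0,0,0],[-1,0,0,0,0,0,0],[-1,0,0,0,0,0,0],[-1,0,0,0,0,0,0]]'
python3 - <<'E'
from h import *
plan((.68,-.03,.42),176.7)
im,d,P,T,f,m=cap("wrist"); save("w2",im); np.save("P2.npy",P)
E
```

```text
time_s: 3.52
tcp_pos: [0.5847, -0.3051, 0.4217]
ee_rot: [[-0.998, 0.058, 0.003], [0.058, 0.998, -0.001], [-0.003, -0.001, -1.0]]
wrist_force: [1.3, -0.5, -1.1]
gripper_width: 0.408
gripper_force: 30.0
time_s: 4.18
tcp_pos: [0.6859, -0.0275, 0.4174]
ee_rot: [[-0.999, 0.051, -0.0], [0.051, 0.999, 0.002], [0.0, 0.002, -1.0]]
wrist_force: [-0.2, -1.7, -1.5]
gripper_width: 0.411
gripper_force: 30.0
time_s: 4.52
tcp_pos: [0.6837, -0.0355, 0.4192]
ee_rot: [[-0.998, 0.059, -0.0], [0.059, 0.998, -0.0], [0.0, -0.0, -1.0]]
wrist_force: [0.4, -0.0, -1.1]
gripper_width: 0.412
gripper_force: 3.0
shift [ 4.   5.3 -0.7] turn z -0.09 | yaw now 176.61 tcp [ 0.6837 -0.0355  0.4192] tilt [-0.0003 -0.0001] t 4.5167 w 0.412 F [ 0.4 -0.  -1.1]
```

View pics/w2.png

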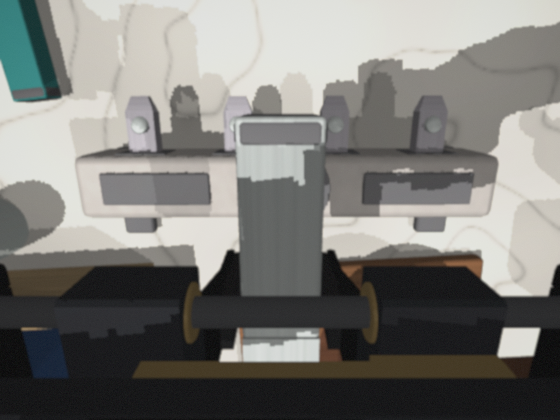

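w2 shows the beam across the middle, with stub tips at (142,98), (238,98), (335,98) and (432,98). The bar is still held, but the grip reading was down to 3 N.

```bash
cat >> h.py <<'E'
def held(P,s):
    "held bar in tool axes (mm): fit of its top face, from the wrist cloud"
    Q=(P-np.array(s["tcp_pos"]))@np.array(s["ee_rot"])*1000
    k=(abs(Q[...,1])<28)&(Q[...,2]>145)&(Q[...,2]<195)&(Q[...,0]>25)&(Q[...,0]<120)
    q=Q[k]; A=np.c_[q[:,:2],np.ones(len(q))]; 
    for _ in range(3):
        c,*_x=np.linalg.lstsq(A,q[:,2],rcond=None); g=abs(A@c-q[:,2])<3; A,q=A[g],q[g]
    xs=np.arange(35,80,5); mid=[(np.percentile(q[abs(q[:,0]-x)<3,1],1)+np.percentile(q[abs(q[:,0]-x)<3,1],99))/2 for x in xs]
    l=np.polyfit(xs,mid,1)
    print("held: top z at x=0",c[2].round(1),"pitch deg",np.degrees(c[0]).round(2),"roll",np.degrees(c[1]).round(2),"yaw",np.degrees(l[0]).round(2),"y0",l[1].round(2),"cap end x",np.percentile(q[:,0],99.5).round(1),"n",len(q))
E
python3 - <<'E'
from h import *
P=np.load("P2.npy"); s=r.sense(); held(P,s); print(s["gripper_force"])
k=(P[...,2]>.08)&(P[...,2]<.09)&(abs(P[...,0]-.68)<.12)&(abs(P[...,1]+.03)<.23)
k=cv2.morphologyEx(k.astype(np.uint8),cv2.MORPH_OPEN,np.ones((5,5)))>0
print("beam",rect(P[k]),k.sum(),np.nanmedian(P[k][:,2]))
print("x-range",P[k].min(0),P[k].max(0))
for c in (142,238,335,432):
    v=P[100:150,c-25:c+26].reshape(-1,3); v=v[(v[:,2]>.05)&(v[:,2]<.074)]
    w=v[v[:,2]>.062]
    print(c,rect(w),len(w),np.median(w[:,2]).round(4), "tip x",np.percentile(v[:,0],.5).round(4))
E
```

```text
held: top z at x=0 158.5 pitch deg -0.21 roll -0.08 yaw -0.08 y0 -0.84 cap end x 75.8 n 10918
2.9975995160930324
beam (array([676.4, -30.9]), array([386.6,  58.1]), 86.77) 19193 0.08580357654199516
x-range [ 0.63743788 -0.22431309  0.08001172] [0.71456419 0.16300669 0.08999959]
142 (array([ 613.3, -162.1]), array([26.3, 44.5]), 176.4) 1414 0.0672 tip x 0.5911
238 (array([618.5, -72.5]), array([25.6, 44.2]), 176.74) 733 0.0669 tip x 0.5962
335 (array([623.9,  17.4]), array([25.7, 44.3]), 176.74) 1144 0.0673 tip x 0.6015
432 (array([629.3, 107.1]), array([26.4, 44.6]), 176.94) 1431 0.0673 tip x 0.6068
```

```bash
python3 -m creep '[[-1,40,-30,0,0,0,0],[-1,75,-50,0,0,0,0],[-1,110,-72,0,0,0,0],[-1,145,-95,0,0,0,0],[-1,175,-118,20,0,0,0],[-1,188.7,-130,55,0,0,0],[-1,188.7,-130,90,0,0,0],[-1,188.7,-130,125,0,0,0]]'
python3 -m creep '[[-1,0,0,35,0,0,0],[-1,0,0,55,0,0,0],[-1,0,0,63,0,0,0],[-1,0,0,63,0,0,0],[-1,0,0,63,0,0,0],[-1,0,0,63,0,0,0]]'
python3 - <<'E'
from h import *
plan((.4876,-.1542,.2307),176.65)
im,d,P,T,f,m=cap("wrist"); s=r.sense(); held(P,s); print(s["gripper_force"])
E
```

```text
time_s: 5.23
tcp_pos: [0.4859, -0.1549, 0.2944]
ee_rot: [[-0.998, 0.061, 0.003], [0.061, 0.998, 0.0], [-0.003, 0.0, -1.0]]
wrist_force: [0.9, -0.0, -2.0]
gripper_width: 0.411
gripper_force: 30.0
time_s: 5.73
tcp_pos: [0.4892, -0.1533, 0.2331]
ee_rot: [[-0.998, 0.057, 0.004], [0.057, 0.998, -0.0], [-0.004, -0.0, -1.0]]
wrist_force: [0.7, -0.5, -0.9]
gripper_width: 0.409
gripper_force: 30.0
shift [ 1.5 -1.   2.4] turn z 0.08 | yaw now 176.73 tcp [ 0.4892 -0.1533  0.2331] tilt [ 0.004  -0.0004] t 5.7333 w 0.409 F [ 0.7 -0.5 -0.9]
held: top z at x=0 158.6 pitch deg 0.04 roll -0.07 yaw -0.14 y0 -0.98 cap end x 74.6 n 10635
29.997269371524453
```

```bash
python3 -m creep '[[-1,1,-1,1.5,0,0,0],[-1,1,-1,1.5,0,0,0],[-1,1,-1,1.5,0,0,0],[-1,1,-1,1.5,0,0,0]]'
python3 -c "
from h import *
plan((.4876,-.1542,.2307),176.65)"
python3 -m creep '[[-1,-5,0,0,0,0,0],[-1,-11,0,0,0,0,0],[-1,-17,0,0,0,0,0],[-1,-23,0,0,0,0,0],[-1,-28,0,0,0,0,0],[-1,-32,0,0,0,0,0],[-1,-36,0,0,0,0,0],[-1,-36,0,0,0,0,0]]'
python3 -c "
from h import *
plan((.4876+.036,-.1542-.0021,.2307),176.65);print(r.sense()['moment'])"
```

```text
time_s: 6.12
tcp_pos: [0.4872, -0.154, 0.2302]
ee_rot: [[-0.998, 0.057, 0.001], [0.057, 0.998, -0.0], [-0.001, 0.0, -1.0]]
wrist_force: [-0.2, -0.0, -1.3]
gripper_width: 0.411
gripper_force: 30.0
shift [-0.4 -0.2 -0.5] turn z 0.08 | yaw now 176.73 tcp [ 0.4872 -0.154   0.2302] tilt [ 0.0008 -0.    ] t 6.1167 w 0.411 F [-0.2 -0.  -1.3]
time_s: 6.78
tcp_pos: [0.5239, -0.1562, 0.2298]
ee_rot: [[-0.998, 0.057, 0.001], [0.057, 0.998, -0.0], [-0.001, -0.0, -1.0]]
wrist_force: [-0.1, 0.6, -0.3]
gripper_width: 0.408
gripper_force: 30.0
shift [ 0.3 -0.2 -0.9] turn z 0.08 | yaw now 176.73 tcp [ 0.5239 -0.1562  0.2298] tilt [ 0.0007 -0.0002] t 6.7833 w 0.408 F [-0.1  0.6 -0.3]
[-0.04050807 -0.13388213  0.06128289]
```

```bash
python3 -m creep '[[-1,-5,0,0,0,0,0],[-1,-10,0,0,0,0,0],[-1,-15,0,0,0,0,0],[-1,-19,0,0,0,0,0],[-1,-23,0,0,0,0,0],[-1,-26,0,0,0,0,0],[-1,-28,0,0,0,0,0],[-1,-28,0,0,0,0,0]]'
python3 -m creep '[[-1,-2,0,0,0,0,0],[-1,-4,0,0,0,0,0],[-1,-5,0,0,0,0,0],[-1,-5,0,0,0,0,0]]'
python3 -c "
from h import *
plan((.6385-.0842*.9983,-.1638+.0842*.0584,.2307),176.65)
im,d,P,T,f,m=cap('wrist'); held(P,r.sense())"
```

```text
time_s: 7.45
tcp_pos: [0.5516, -0.1577, 0.2296]
ee_rot: [[-0.998, 0.057, 0.0], [0.057, 0.998, -0.0], [-0.0, -0.0, -1.0]]
wrist_force: [-0.3, -0.4, -0.3]
gripper_width: 0.41
gripper_force: 30.0
time_s: 7.78
tcp_pos: [0.5548, -0.1579, 0.2296]
ee_rot: [[-0.998, 0.058, -0.005], [0.058, 0.998, 0.0], [0.005, 0.0, -1.0]]
wrist_force: [-6.0, 2.1, 4.4]
gripper_width: 0.409
gripper_force: 30.0
shift [ 0.3 -1.  -1.1] turn z 0.05 | yaw now 176.7 tcp [ 0.5548 -0.1579  0.2296] tilt [-0.005   0.0004] t 7.7833 w 0.409 F [-6.   2.1  4.4]
held: top z at x=0 158.6 pitch deg 0.28 roll -0.04 yaw -0.12 y0 -0.81 cap end x 74.6 n 10613
```

```bash
python3 -m creep '[[-1,-2,0,0,0,0,0],[-1,-4,0,0,0,0,0],[-1,-4,0,0,0,0,0]]'
python3 -m creep '[[-1,5,0,0,0,0,0],[-1,10,0,0,0,0,0],[-1,10,0,0,0,0,0]]'
python3 -c "
from h import *
plan((.6385-.0842*.9983,-.1638+.0842*.0584,.2307),176.65)
im,d,P,T,f,m=cap('wrist'); held(P,r.sense())"
```

```text
time_s: 8.08
tcp_pos: [0.5564, -0.1581, 0.2293]
ee_rot: [[-0.998, 0.058, -0.014], [0.058, 0.998, 0.001], [0.014, 0.0, -1.0]]
wrist_force: [-13.0, 3.0, 10.5]
gripper_width: 0.409
gripper_force: 30.0
time_s: 8.33
tcp_pos: [0.5506, -0.1576, 0.2302]
ee_rot: [[-0.998, 0.057, 0.004], [0.057, 0.998, -0.0], [-0.004, -0.0, -1.0]]
wrist_force: [1.8, -0.0, -0.6]
gripper_width: 0.407
gripper_force: 30.0
shift [-3.9 -1.1 -0.5] turn z 0.09 | yaw now 176.74 tcp [ 0.5506 -0.1576  0.2302] tilt [ 0.004  -0.0003] t 8.3333 w 0.407 F [ 1.8 -0.  -0.6]
held: top z at x=0 158.5 pitch deg 0.75 roll -0.06 yaw -0.16 y0 -0.79 cap end x 74.9 n 10619
```

```bash
python3 -m creep '[[-1,-3,0,0,0,0,0],[-1,-6,0,0,0,0,0],[-1,-7,0,0,0,0,0],[-1,-5,0,0,0,0,0],[-1,-5,0,0,0,0,0]]'
python3 -m creep '[[1,0,0,0,0,0,0],[1,0,0,0,0,0,0],[1,0,0,0,0,0,0],[1,0,0,0,0,0,0],[1,0,0,0,0,0,0],[1,0,0,0,0,0,0]]'
python3 -m creep '[[1,0,0,-10,0,0,0],[1,0,0,-30,0,0,0],[1,0,0,-60,0,0,0],[1,-20,0,-90,0,0,0],[1,-40,0,-120,0,0,0],[1,-60,0,-130,0,0,0],[1,-60,0,-130,0,0,0],[1,-60,0,-130,0,0,0]]'
python3 - <<'E'
from h import *
im,d,P,T,f,m=cap("wrist"); save("w3",im); np.save("P3.npy",P)
plan((.5,0,.4),176.65)
k=(P[...,2]>.066)&(P[...,2]<.077)&(abs(P[...,1]+.16)<.03)&(P[...,0]<.636)
print(rect(P[k]),np.median(P[k][:,2]),"front",np.percentile(P[k][:,0],99.5))
E
```

```text
time_s: 8.8
tcp_pos: [0.5544, -0.1579, 0.2291]
ee_rot: [[-0.998, 0.058, -0.003], [0.058, 0.998, 0.0], [0.003, 0.0, -1.0]]
wrist_force: [-2.5, 0.3, -0.8]
gripper_width: 0.412
gripper_force: 30.0
time_s: 9.3
tcp_pos: [0.5553, -0.1579, 0.2298]
ee_rot: [[-0.998, 0.057, 0.001], [0.057, 0.998, -0.0], [-0.001, -0.0, -1.0]]
wrist_force: [0.4, -0.1, -0.2]
gripper_width: 0.78
gripper_force: 0.0
time_s: 9.97
tcp_pos: [0.6153, -0.1613, 0.3607]
ee_rot: [[-0.998, 0.057, 0.002], [0.057, 0.998, 0.0], [-0.002, 0.0, -1.0]]
wrist_force: [-0.6, 0.8, -1.9]
gripper_width: 1.001
gripper_force: 0.0
shift [123.6 154.4 -40.3] turn z 0.05 | yaw now 176.7 tcp [ 0.6145 -0.1613  0.3595] tilt [-0.0011  0.0007] t 10.0167 w 1.002 F [-0.5 -0.3 -1.3]
(array([ 573.2, -159.2]), array([ 38.3, 129.1]), 174.99) 0.06938941895238884 front 0.6353785506275841
```

View pics/w3.png

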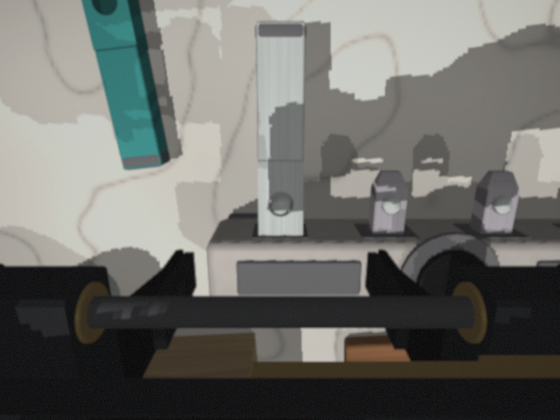

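w3 shows bar C against the beam on stub 3, with the button in its hole at (280,205). I'll check this with depth.

Run:
```python
from h import *
P=np.load("P3.npy")
print((P[192:238:3,280]*1000).round(1)[:, [0,2]].tolist())
print((P[205,256:308:3]*1000).round(1)[:, [1,2]].tolist())
print((P[30:190:20,268]*1000).round(1).tolist())
print("beam front", (P[230:262:3,240]*1000).round(1)[:,[0,2]].tolist())
im=cv2.imread("pics/w3.png"); cv2.imwrite("pics/w3z.png",cv2.resize(im[170:250,240:320],None,fx=6,fy=6,interpolation=cv2.INTER_CUBIC))
```

```text
[[602.5, 67.4], [604.9, 67.4], [606.8, 69.6], [609.2, 70.3], [611.4, 71.1], [613.7, 71.9], [616.8, 70.0], [618.7, 71.8], [620.8, 73.1], [623.6, 72.3], [626.2, 72.4], [628.9, 72.0], [630.6, 74.4], [633.1, 74.6], [636.1, 73.5], [637.9, 75.5]]
[[nan, nan], [-178.8, 72.6], [-176.6, 70.9], [-174.0, 73.1], [-171.7, 71.7], [-169.4, 70.6], [-166.9, 71.9], [-164.5, 71.2], [-162.1, 71.6], [-159.7, 72.8], [-157.3, 70.9], [-154.9, 68.6], [-152.4, 67.3], [-150.1, 71.7], [-147.8, 73.4], [-145.4, 72.0], [-139.0, 0.2], [-135.9, -0.4]]
[[483.6, -163.4, 62.4], [497.0, -164.2, 64.3], [510.5, -165.1, 63.9], [524.4, -166.1, 64.4], [538.7, -167.0, 66.7], [553.4, -167.9, 67.2], [568.3, -168.9, 68.7], [583.7, -169.9, 69.5]]
beam front [[637.0, 55.8], [637.0, 63.3], [637.0, 70.6], [637.0, 77.7], [638.3, 80.9], [640.2, 82.7], [642.0, 84.4], [644.1, 85.6], [646.4, 86.1], [649.5, 84.9], [652.1, 84.9]]
```

View pics/w3z.png

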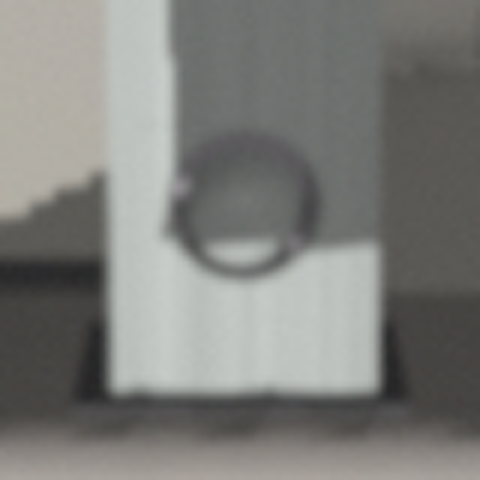

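The button stands up in the hole and the bar's mouth is at the beam face, so bar C is clicked in. Next is bar B.

```bash
python3 -m creep '[[1,20,36,-20,0,0,-3],[1,40,73,-40,0,0,-6],[1,60,109,-40,0,0,-9],[1,80,146,-40,0,0,-11.2],[1,100,182,-40,0,0,-11.2],[1,120,219,-40,0,0,-11.2],[1,140,255,-40,0,0,-11.2],[1,159,290,-40,0,0,-11.2]]'
python3 -c "
from h import *
plan((.405,.279,.40),-172.1)"
```

```text
time_s: 10.68
tcp_pos: [0.4729, 0.1328, 0.3989]
ee_rot: [[-0.991, -0.137, -0.002], [-0.137, 0.991, -0.001], [0.002, -0.001, -1.0]]
wrist_force: [1.3, 0.6, -0.1]
gripper_width: 0.998
gripper_force: 0.0
shift [ 47.2 154.2  -1.2] turn z -0.0 | yaw now -172.1 tcp [0.4729 0.1328 0.3989] tilt [-0.0023 -0.0012] t 10.6833 w 0.998 F [ 1.3  0.6 -0.1]
```

```bash
python3 -m creep '[[1,12,40,0,0,0,0],[1,24,80,0,0,0,0],[1,36,118,0,0,0,0],[1,45,146,0,0,0,0],[1,47,154,0,0,0,0],[1,47,154,0,0,0,0],[1,47,154,0,0,0,0],[1,47,154,0,0,0,0]]'
python3 -c "
from h import *
look('w4',c=(.422,.279))
plan((.419,.279,.186),-172.1)"
```

```text
time_s: 11.35
tcp_pos: [0.4076, 0.2769, 0.3993]
ee_rot: [[-0.991, -0.137, -0.001], [-0.137, 0.991, -0.001], [0.001, -0.001, -1.0]]
wrist_force: [-0.2, -0.0, -0.6]
gripper_width: 1.002
gripper_force: 0.0
(array([392.4, 181.3]), array([26.4, 77.6]), 164.76) 613 0.0186 [98. 69. 49.]
(array([423.5, 278.9]), array([160.5,  36.7]), 7.9) 4954 0.0284 [140. 143. 140.]
shift [-11.6   0.9 213.4] turn z -0.08 | yaw now -172.18 tcp [0.4078 0.2768 0.3994] tilt [-0.0007 -0.0009] t 11.4 w 0.999 F [ 0.3 -0.   0.3]
```

```bash
python3 -m creep '[[1,-12,0.5,40,0,0,0],[1,-12,0.5,80,0,0,0],[1,-12,0.5,120,0,0,0],[1,-12,0.5,155,0,0,0],[1,-12,0.5,185,0,0,0],[1,-12,0.5,205,0,0,0],[1,-12,0.5,213,0,0,0],[1,-12,0.5,213,0,0,0]]'
python3 -m creep '[[-1,0,0,0,0,0,0],[-1,0,0,0,0,0,0],[-1,0,0,0,0,0,0],[-1,0,0,0,0,0,0],[-1,0,0,0,0,0,0],[-1,0,0,0,0,0,0],[-1,0,0,0,0,0,0],[-1,0,0,0,0,0,0]]'
python3 -m creep '[[-1,0,0,0,0,0,0],[-1,0,0,0,0,0,0],[-1,0,0,0,0,0,0]]'
python3 -c "
from h import *
s=r.sense()
a=(.6490-.1512*.9983,.0158+.1512*.0584+.0008)
print(a)
plan((*a,.2312),176.65)
im,d,P,T,f,m=cap('wrist'); held(P,s)"
```

```text
time_s: 12.07
tcp_pos: [0.4195, 0.2789, 0.185]
ee_rot: [[-0.991, -0.136, -0.003], [-0.136, 0.991, -0.004], [0.003, -0.003, -1.0]]
wrist_force: [1.1, 0.0, 0.9]
gripper_width: 1.0
gripper_force: 0.0
time_s: 12.73
tcp_pos: [0.4193, 0.2803, 0.1869]
ee_rot: [[-0.99, -0.138, 0.0], [-0.138, 0.99, 0.0], [-0.0, 0.0, -1.0]]
wrist_force: [-0.3, 0.0, 0.7]
gripper_width: 0.48
gripper_force: 0.0
time_s: 12.98
tcp_pos: [0.4193, 0.2803, 0.1868]
ee_rot: [[-0.99, -0.138, -0.0], [-0.138, 0.99, -0.0], [0.0, -0.0, -1.0]]
wrist_force: [-1.0, -1.1, 2.4]
gripper_width: 0.413
gripper_force: 30.0
(0.49805704000000006, 0.02543008)
shift [ -42.9 -263.3  -44.4] turn z 11.28 | yaw now -172.07 tcp [0.4193 0.2803 0.1868] tilt [-0.0001 -0.0002] t 12.9833 w 0.413 F [-1.  -1.1  2.4]Traceback (most recent call last):
  File "<string>", line 7, in <module>
    im,d,P,T,f,m=cap('wrist'); held(P,s)
                               ~~~~^^^^^
  File "h.py", line 39, in held
    xs=np.arange(35,80,5); mid=[(np.percentile(q[abs(q[:,0]-x)<3,1],1)+np.percentile(q[abs(q[:,0]-x)<3,1],99))/2 for x in xs]
                                 ~~~~~~~~~~~~~^^^^^^^^^^^^^^^^^^^^^^^^
    return _quantile_unchecked(
        a, q, axis, out, overwrite_input, method, keepdims, weights)
    return _ureduce(a,
                    func=_quantile_ureduce_func,
    ...<5 lines>...
                    overwrite_input=overwrite_input,
                    method=method)
    r = func(a, **kwargs)
    result = _quantile(arr,
                       quantiles=q,
    ...<2 lines>...
                       out=out,
                       weights=wgt)
    slices_having_nans = np.isnan(arr[-1, ...])
                                  ~~~^^^^^^^^^
IndexError: index -1 is out of bounds for axis 0 with size 0
```

```bash
python3 -m creep '[[-1,0,0,-35,0,0,0],[-1,0,0,-70,0,0,0],[-1,-5,-30,-90,0,0,3],[-1,-12,-70,-90,0,0,6],[-1,-19,-110,-90,0,0,9],[-1,-26,-150,-90,0,0,11.3],[-1,-33,-190,-90,0,0,11.3],[-1,-40,-228,-90,0,0,11.3]]'
python3 -m creep '[[-1,-3,-28,15,0,0,0],[-1,4.5,-34.5,30,0,0,0],[-1,4.5,-34.5,44,0,0,0],[-1,4.5,-34.5,44,0,0,0],[-1,4.5,-34.5,44,0,0,0],[-1,4.5,-34.5,44,0,0,0],[-1,4.5,-34.5,44,0,0,0]]'
python3 -c "
from h import *
s=r.sense()
a=(.6490-.1512*.9983,.0158+.1512*.0584+.0008)
plan((*a,.2312),176.65)
im,d,P,T,f,m=cap('wrist'); held(P,s)"
```

```text
time_s: 13.7
tcp_pos: [0.4902, 0.0579, 0.2765]
ee_rot: [[-0.998, 0.059, -0.001], [0.059, 0.998, 0.0], [0.001, -0.0, -1.0]]
wrist_force: [1.9, 1.1, -2.0]
gripper_width: 0.413
gripper_force: 30.0
time_s: 14.28
tcp_pos: [0.4844, 0.0265, 0.2336]
ee_rot: [[-0.998, 0.058, 0.002], [0.058, 0.998, 0.001], [-0.002, 0.001, -1.0]]
wrist_force: [0.7, 0.5, -1.0]
gripper_width: 0.413
gripper_force: 30.0
shift [-13.7  -0.2   2.4] turn z 0.04 | yaw now 176.69 tcp [0.4844 0.0265 0.2336] tilt [0.002  0.0006] t 14.2833 w 0.413 F [ 0.7  0.5 -1. ]
held: top z at x=0 158.4 pitch deg -0.18 roll -0.05 yaw -0.03 y0 -0.87 cap end x 75.0 n 10788
```

```bash
python3 -m creep '[[-1,-6,0,1.5,0,0,0],[-1,-13,0,1.5,0,0,0],[-1,-18,0,1.5,0,0,0],[-1,-24,0,1.5,0,0,0],[-1,-31,0,1.5,0,0,0],[-1,-38,0,1.5,0,0,0],[-1,-45,0,1.5,0,0,0],[-1,-50,0,1.5,0,0,0]]'
python3 -m creep '[[-1,-5,0,0,0,0,0],[-1,-10,0,0,0,0,0],[-1,-15,0,0,0,0,0],[-1,-19,0,0,0,0,0],[-1,-23,0,0,0,0,0],[-1,-26,0,0,0,0,0],[-1,-28,0,0,0,0,0],[-1,-28,0,0,0,0,0]]'
python3 -c "
from h import *
s=r.sense()
a=(.6490-.0842*.9983,.0158+.0842*.0584+.0008)
plan((*a,.2300),176.65)"
```

```text
time_s: 15.0
tcp_pos: [0.5347, 0.0228, 0.2312]
ee_rot: [[-0.998, 0.059, -0.0], [0.059, 0.998, -0.0], [0.0, -0.0, -1.0]]
wrist_force: [-1.8, 0.7, -0.6]
gripper_width: 0.408
gripper_force: 30.0
time_s: 15.67
tcp_pos: [0.5619, 0.0212, 0.2309]
ee_rot: [[-0.998, 0.059, -0.0], [0.059, 0.998, -0.0], [0.0, -0.0, -1.0]]
wrist_force: [0.9, 0.4, -1.5]
gripper_width: 0.417
gripper_force: 30.0
shift [-3.   0.5  0.9] turn z -0.04 | yaw now 176.61 tcp [0.5619 0.0212 0.2309] tilt [-0.0004 -0.    ] t 15.6667 w 0.417 F [ 0.9  0.4 -1.5]
```

```bash
python3 -m creep '[[-1,-3,0,0,0,0,0],[-1,-6,0,0,0,0,0],[-1,-9,0,0,0,0,0],[-1,-9,0,0,0,0,0]]'
python3 -m creep '[[-1,6,0,0,0,0,0],[-1,6,0,0,0,0,0],[1,5,0,0,0,0,0],[1,5,0,0,0,0,0],[1,5,0,0,0,0,0],[1,5,0,0,0,0,0],[1,5,0,0,0,0,0],[1,5,0,0,0,0,0]]'
python3 -c "
from h import *
plan((.64,.0163,.36),176.65)"
```

```text
time_s: 16.0
tcp_pos: [0.5672, 0.0204, 0.2295]
ee_rot: [[-0.998, 0.06, -0.014], [0.06, 0.998, -0.002], [0.013, -0.002, -1.0]]
wrist_force: [-9.7, 3.1, 3.2]
gripper_width: 0.41
gripper_force: 30.0
time_s: 16.67
tcp_pos: [0.5659, 0.0209, 0.2314]
ee_rot: [[-0.998, 0.059, 0.0], [0.059, 0.998, 0.0], [-0.0, 0.0, -1.0]]
wrist_force: [0.0, -0.3, -0.9]
gripper_width: 0.782
gripper_force: 0.0
shift [ -74.3   -0.2 -128.6] turn z -0.03 | yaw now 176.62 tcp [0.5659 0.0209 0.2314] tilt [0.0004 0.0001] t 16.6667 w 0.782 F [ 0.  -0.3 -0.9]
```

```bash
python3 -m creep '[[1,0,0,-10,0,0,0],[1,0,0,-40,0,0,0],[1,0,0,-80,0,0,0],[1,-15,0,-120,0,0,0],[1,-35,0,-130,0,0,0],[1,-50,0,-130,0,0,0],[1,-50,0,-130,0,0,0],[1,-50,0,-130,0,0,0]]'
python3 - <<'E'
from h import *
im,d,P,T,f,m=cap("wrist"); save("w5",im)
cv2.imwrite("pics/w5z.png",cv2.cvtColor(cv2.resize(im[140:260,200:400],None,fx=4,fy=4,interpolation=cv2.INTER_CUBIC),cv2.COLOR_RGB2BGR))
plan((.507,.437,.40),181.4)
E
```

```text
time_s: 17.33
tcp_pos: [0.6156, 0.0179, 0.3614]
ee_rot: [[-0.998, 0.06, -0.0], [0.06, 0.998, 0.0], [0.0, 0.0, -1.0]]
wrist_force: [-1.3, -0.0, 0.1]
gripper_width: 1.001
gripper_force: 0.0
shift [132.8 412.  -38.9] turn z -4.8 | yaw now 176.6 tcp [0.6151 0.0179 0.3609] tilt [-0.0015 -0.    ] t 17.3833 w 1.002 F [1.  0.5 0.3]
```

View pics/w5z.png

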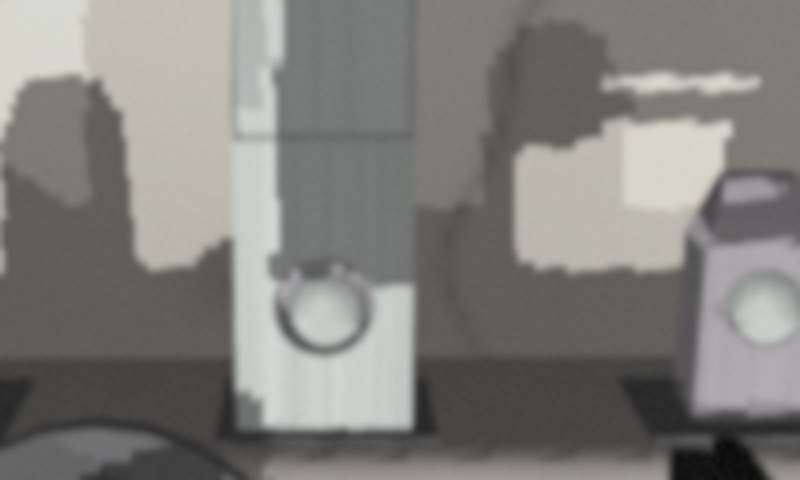

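The crop shows bar B against the beam with its button up in the hole at (323,310). Next is bar A.

```bash
python3 -m creep '[[1,12,37,-20,0,0,-2],[1,24,75,-39,0,0,-4.8],[1,36,112,-39,0,0,-4.8],[1,48,150,-39,0,0,-4.8],[1,60,187,-39,0,0,-4.8],[1,72,225,-39,0,0,-4.8],[1,84,262,-39,0,0,-4.8],[1,96,300,-39,0,0,-4.8]]'
python3 -m creep '[[1,14,36,0,0,0,0],[1,26,72,0,0,0,0],[1,31,98,0,0,0,0],[1,37,109,0,0,0,0],[1,37,109,0,0,0,0],[1,37,109,0,0,0,0],[1,37,109,0,0,0,0]]'
python3 -c "
from h import *
look('w6',c=(.521,.437))
plan((.5206,.4385,.186),181.4)"
```

```text
time_s: 18.05
tcp_pos: [0.5357, 0.3244, 0.4]
ee_rot: [[-1.0, -0.025, -0.001], [-0.025, 1.0, -0.001], [0.001, -0.001, -1.0]]
wrist_force: [1.0, -0.5, -0.6]
gripper_width: 0.997
gripper_force: 0.0
time_s: 18.63
tcp_pos: [0.4978, 0.4301, 0.4001]
ee_rot: [[-1.0, -0.024, -0.001], [-0.024, 1.0, -0.001], [0.001, -0.001, -1.0]]
wrist_force: [-0.1, -1.2, -0.7]
gripper_width: 0.998
gripper_force: 0.0
(array([526.7, 440. ]), array([160.4,  36.3]), 1.3) 4798 0.0284 [131. 134. 131.]
shift [-22.8   8.3 214.3] turn z -0.05 | yaw now -178.65 tcp [0.498  0.4298 0.4003] tilt [-0.0003 -0.0006] t 18.6833 w 1.003 F [-0.1 -0.8 -0.9]
```

```bash
python3 -m creep '[[1,-25,9.5,40,0,0,0],[1,-25,9.5,80,0,0,0],[1,-25,9.5,120,0,0,0],[1,-25,9.5,155,0,0,0],[1,-25,9.5,185,0,0,0],[1,-25,9.5,205,0,0,0],[1,-25,9.5,213,0,0,0],[1,-25,9.5,213,0,0,0]]'
python3 -m creep '[[-1,0,0,0,0,0,0],[-1,0,0,0,0,0,0],[-1,0,0,0,0,0,0],[-1,0,0,0,0,0,0],[-1,0,0,0,0,0,0],[-1,0,0,0,0,0,0],[-1,0,0,0,0,0,0],[-1,0,0,0,0,0,0]]'
python3 -m creep '[[-1,0,0,0,0,0,0],[-1,0,0,0,0,0,0],[-1,0,0,0,0,0,0]]'
python3 -c "
from h import *
s=r.sense()
a=(.6543-.1600*.9983,.1056+.1600*.0584+.0008)
plan((*a,.2312),176.65)"
```

```text
time_s: 19.35
tcp_pos: [0.5229, 0.4398, 0.1856]
ee_rot: [[-1.0, -0.023, -0.002], [-0.023, 1.0, -0.003], [0.002, -0.003, -1.0]]
wrist_force: [1.1, -0.4, 0.9]
gripper_width: 0.998
gripper_force: 0.0
time_s: 20.02
tcp_pos: [0.5225, 0.4414, 0.1874]
ee_rot: [[-1.0, -0.025, 0.0], [-0.025, 1.0, 0.0], [-0.0, 0.0, -1.0]]
wrist_force: [0.3, 0.2, 0.5]
gripper_width: 0.482
gripper_force: 0.0
time_s: 20.27
tcp_pos: [0.5225, 0.4413, 0.1872]
ee_rot: [[-1.0, -0.025, -0.0], [-0.025, 1.0, -0.0], [0.0, -0.0, -1.0]]
wrist_force: [-0.7, 1.1, 0.6]
gripper_width: 0.411
gripper_force: 30.0
shift [  36.  -324.8  -43.9] turn z 4.78 | yaw now -178.57 tcp [0.5225 0.4413 0.1872] tilt [-0.0002 -0.0002] t 20.2667 w 0.411 F [-0.7  1.1  0.6]
```

```bash
python3 -m creep '[[-1,0,0,-35,0,0,0],[-1,0,0,-70,0,0,0],[-1,12,-30,-90,0,0,2],[-1,24,-70,-90,0,0,4.8],[-1,36,-110,-90,0,0,4.8],[-1,36,-150,-90,0,0,4.8],[-1,36,-190,-90,0,0,4.8],[-1,36,-230,-90,0,0,4.8]]'
python3 -m creep '[[-1,4,-40,5,0,0,0],[-1,7,-75,20,0,0,0],[-1,8,-94,35,0,0,0],[-1,8,-94,46,0,0,0],[-1,8,-94,46,0,0,0],[-1,8,-94,46,0,0,0],[-1,8,-94,46,0,0,0],[-1,8,-94,46,0,0,0]]'
python3 -c "
from h import *
s=r.sense()
a=(.6543-.1600*.9983,.1056+.1600*.0584+.0008)
plan((*a,.2310),176.65)
im,d,P,T,f,m=cap('wrist'); held(P,s)"
```

```text
time_s: 20.93
tcp_pos: [0.4914, 0.2087, 0.2772]
ee_rot: [[-0.998, 0.058, -0.0], [0.058, 0.998, -0.0], [0.0, -0.0, -1.0]]
wrist_force: [1.2, 0.0, -1.2]
gripper_width: 0.413
gripper_force: 30.0
time_s: 21.6
tcp_pos: [0.4792, 0.118, 0.232]
ee_rot: [[-0.998, 0.058, 0.002], [0.058, 0.998, 0.001], [-0.002, 0.001, -1.0]]
wrist_force: [-0.1, 1.1, -2.0]
gripper_width: 0.412
gripper_force: 30.0
shift [-15.5  -1.4   1. ] turn z 0.04 | yaw now 176.69 tcp [0.4792 0.118  0.232 ] tilt [0.0017 0.001 ] t 21.6 w 0.412 F [-0.1  1.1 -2. ]
held: top z at x=0 158.7 pitch deg -0.11 roll -0.1 yaw -0.08 y0 -0.84 cap end x 75.0 n 10726
```

```bash
python3 -m creep '[[-1,-10,-1.3,0.5,0,0,0],[-1,-20,-1.3,0.5,0,0,0],[-1,-28,-1.3,0.5,0,0,0],[-1,-35,-1.3,0.5,0,0,0],[-1,-42,-1.3,0.5,0,0,0],[-1,-49,-1.3,0.5,0,0,0],[-1,-56,-1.3,0.5,0,0,0],[-1,-61,-1.3,0.5,0,0,0]]'
python3 -m creep '[[-1,-5,0,0,0,0,0],[-1,-10,0,0,0,0,0],[-1,-15,0,0,0,0,0],[-1,-19,0,0,0,0,0],[-1,-23,0,0,0,0,0],[-1,-26,0,0,0,0,0],[-1,-28,0,0,0,0,0],[-1,-28,0,0,0,0,0]]'
python3 -c "
from h import *
a=(.6543-.0845*.9983,.1056+.0845*.0584+.0008)
plan((*a,.2300),176.65)"
```

```text
time_s: 22.32
tcp_pos: [0.5402, 0.1121, 0.2306]
ee_rot: [[-0.998, 0.059, -0.001], [0.059, 0.998, -0.0], [0.001, -0.0, -1.0]]
wrist_force: [-1.5, 0.3, -0.4]
gripper_width: 0.409
gripper_force: 30.0
time_s: 22.98
tcp_pos: [0.5676, 0.1105, 0.2303]
ee_rot: [[-0.998, 0.059, -0.001], [0.059, 0.998, -0.0], [0.001, -0.0, -1.0]]
wrist_force: [-0.1, 0.3, -1.8]
gripper_width: 0.413
gripper_force: 30.0
shift [-2.3  1.   0.3] turn z -0.05 | yaw now 176.6 tcp [0.5676 0.1105 0.2303] tilt [-0.0008 -0.0002] t 22.9833 w 0.413 F [-0.1  0.3 -1.8]
```

```bash
python3 -m creep '[[-1,-3,0,0,0,0,0],[-1,-6,0,0,0,0,0],[-1,-9,0,0,0,0,0],[-1,-9,0,0,0,0,0]]'
python3 -m creep '[[-1,6,0,0,0,0,0],[-1,6,0,0,0,0,0],[1,5.5,0,0,0,0,0],[1,5.5,0,0,0,0,0],[1,5.5,0,0,0,0,0],[1,5.5,0,0,0,0,0],[1,5.5,0,0,0,0,0],[1,5.5,0,0,0,0,0]]'
python3 -m creep '[[1,0,0,-10,0,0,0],[1,0,0,-40,0,0,0],[1,0,0,-80,0,0,0],[1,-15,-20,-120,0,0,0],[1,-35,-50,-150,0,0,0],[1,-55,-80,-160,0,0,0],[1,-75,-110,-170,0,0,0],[1,-75,-138,-170,0,0,0]]'
python3 -m creep '[[1,0,0,0,0,0,0],[1,0,0,0,0,0,0],[1,0,0,0,0,0,0]]'
python3 - <<'E'
from h import *
im,d,P,T,f,m=cap("wrist"); save("w7",im)
save("w7z",cv2.resize(im[60:300,130:450],None,fx=2.5,fy=2.5,interpolation=cv2.INTER_CUBIC))
plan((.6764,-.0309,.40),176.65)
# knob: high points
k=(P[...,2]>.115)&(P[...,2]<.14)&(np.hypot(P[...,0]-.676,P[...,1]+.031)<.06)
if k.sum()>30: print("knob",rect(P[k]),k.sum(),np.median(P[k][:,2]))
vision.capture("scene"); im,d,P,T,f,m=cap("top")
for o in vision.cut_out("top","bar0"): print(o["conf"],np.nanmedian(P[o["region"]],0).round(3),im[o["region"]].mean(0).round())
E
```

```text
time_s: 23.32
tcp_pos: [0.5724, 0.1103, 0.2296]
ee_rot: [[-0.998, 0.06, -0.014], [0.06, 0.998, -0.002], [0.014, -0.003, -1.0]]
wrist_force: [-14.1, 7.2, 7.9]
gripper_width: 0.408
gripper_force: 30.0
time_s: 23.98
tcp_pos: [0.5712, 0.1103, 0.2308]
ee_rot: [[-0.998, 0.059, 0.0], [0.059, 0.998, 0.0], [-0.0, 0.0, -1.0]]
wrist_force: [0.2, 0.6, 0.4]
gripper_width: 0.779
gripper_force: 0.0
time_s: 24.65
tcp_pos: [0.6403, -0.0338, 0.4049]
ee_rot: [[-0.998, 0.059, 0.009], [0.059, 0.998, -0.0], [-0.009, 0.0, -1.0]]
wrist_force: [1.0, 0.6, -0.1]
gripper_width: 0.998
gripper_force: 0.0
time_s: 24.9
tcp_pos: [0.6374, -0.0318, 0.401]
ee_rot: [[-0.998, 0.059, -0.0], [0.059, 0.998, 0.0], [0.0, 0.0, -1.0]]
wrist_force: [0.6, 0.6, -0.1]
gripper_width: 1.0
gripper_force: 0.0
shift [-38.8   2.6   0.9] turn z 0.01 | yaw now 176.66 tcp [ 0.6375 -0.0312  0.4009] tilt [-0.0001  0.0001] t 24.95 w 1.006 F [-1.   1.4  0.2]
knob (array([675.5, -30.5]), array([15.8, 55.2]), 176.56) 1428 0.132184849738472
0.8 [ 0.55  -0.157  0.066] [144. 147. 142.]
0.75 [0.56  0.019 0.066] [123. 125. 121.]
0.68 [ 0.499 -0.288  0.026] [45. 99. 96.]
0.63 [ 0.65  -0.104  0.081] [98. 94. 92.]
0.33 [ 0.364 -0.013  0.017] [114. 102.  96.]
0.28 [ 0.649 -0.028  0.109] [22. 22. 22.]
```

View pics/w7z.png

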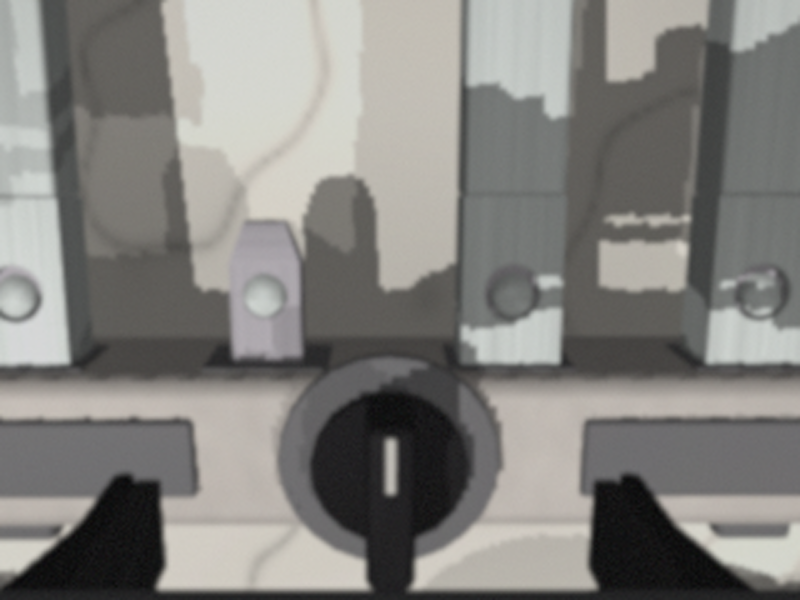

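w7z shows all three bars against the beam with their buttons in the holes at (15,297), (513,292) and (762,292), and stub 2 is empty. The knob's bar lies along the rack's x axis with its mark towards -x. Before locking, I'll check that no other bar is left.

```bash
python3 -m creep '[[1,-20,1,20,0,0,0],[1,-38.5,1,50,0,0,0],[1,-38.5,1,75,0,0,0],[1,-38.5,1,90,0,0,0],[1,-38.5,1,90,0,0,0],[1,-38.5,1,90,0,0,0]]'
python3 - <<'E'
from h import *
plan((.6757,-.0305,.285),176.65); print(np.round(r.sense()["joints"],1))
im,_=vision.capture("top"); save("top2",im)
E
```

```text
time_s: 25.6
tcp_pos: [0.6763, -0.0323, 0.3101]
ee_rot: [[-0.998, 0.058, -0.002], [0.058, 0.998, -0.001], [0.002, -0.001, -1.0]]
wrist_force: [0.4, -0.1, 0.4]
gripper_width: 1.0
gripper_force: 0.0
shift [ 0.7  1.8 25.1] turn z 0.05 | yaw now 176.7 tcp [ 0.6763 -0.0323  0.3101] tilt [-0.0019 -0.0009] t 25.6 w 1.0 F [ 0.4 -0.1  0.4]
[  10.9   31.1    1.3    0.   -60.3 -104.2]
```

View pics/top2.png

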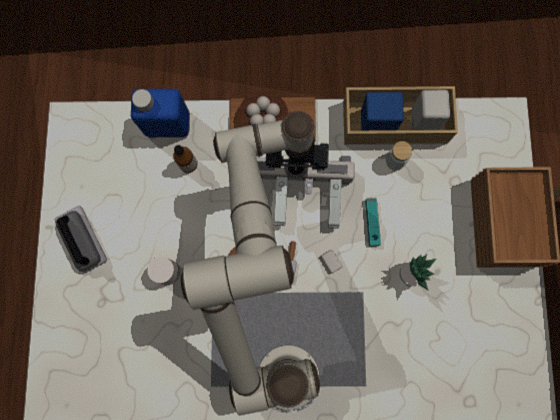

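The top view shows no other loose bar, only the turquoise decoy. Now I'll grip and turn the knob. Joint 6 has room for about 70° clockwise and the knob clicks over at 40°.

```bash
python3 -m creep '[[1,0.7,1.5,12,0,0,0],[1,0.7,1.5,24,0,0,0],[1,0.7,1.5,24,0,0,0],[-1,0.7,1.5,24,0,0,0],[-1,0.7,1.5,24,0,0,0],[-1,0.7,1.5,24,0,0,0],[-1,0.7,1.5,24,0,0,0],[-1,0.7,1.5,24,0,0,0]]'
python3 -m creep '[[-1,0,0,0,0,0,0],[-1,0,0,0,0,0,0],[-1,0,0,0,0,0,0],[-1,0,0,0,0,0,0],[-1,0,0,0,0,0,0],[-1,0,0,0,0,0,0],[-1,0,0,0,0,0,0],[-1,0,0,0,0,0,0]]'
python3 -m creep '[[-1,0,0,0,0,0,0],[-1,0,0,0,0,0,0],[-1,0,0,0,0,0,0],[-1,0,0,0,0,0,0]]'
```

```text
time_s: 26.32
tcp_pos: [0.6757, -0.0316, 0.2873]
ee_rot: [[-0.998, 0.059, 0.001], [0.059, 0.998, 0.0], [-0.001, 0.0, -1.0]]
wrist_force: [0.9, 0.7, 0.6]
gripper_width: 0.707
gripper_force: 0.0
time_s: 26.98
tcp_pos: [0.6756, -0.0304, 0.2867]
ee_rot: [[-0.998, 0.059, 0.001], [0.059, 0.998, 0.002], [-0.001, 0.002, -1.0]]
wrist_force: [-0.6, 4.3, 0.1]
gripper_width: 0.179
gripper_force: 30.0
time_s: 27.32
tcp_pos: [0.6756, -0.0303, 0.2867]
ee_rot: [[-0.998, 0.058, 0.001], [0.058, 0.998, 0.002], [-0.0, 0.002, -1.0]]
wrist_force: [-0.4, 4.8, 0.5]
gripper_width: 0.182
gripper_force: 30.0
```

```bash
python3 -m creep '[[-1,0,0,0,0,0,6],[-1,0,0,0,0,0,13],[-1,0,0,0,0,0,20],[-1,0,0,0,0,0,27],[-1,0,0,0,0,0,34],[-1,0,0,0,0,0,41],[-1,0,0,0,0,0,48],[-1,0,0,0,0,0,55]]'
python3 -m creep '[[-1,0,0,0,0,0,7],[-1,0,0,0,0,0,10],[-1,0,0,0,0,0,10]]'
python3 -m creep '[[1,0,0,0,0,0,0],[1,0,0,0,0,0,0],[1,0,0,0,0,0,0],[1,0,0,0,0,0,0],[1,0,0,0,0,0,0],[1,0,0,0,0,0,0],[1,0,0,0,0,0,0],[1,0,0,0,0,0,0]]'
python3 -m creep '[[1,0,0,-20,0,0,0],[1,0,0,-60,0,0,0],[1,0,0,-100,0,0,0],[1,0,0,-130,0,0,0],[1,0,0,-130,0,0,0],[1,0,0,-130,0,0,0],[1,0,0,-130,0,0,0],[1,0,0,-130,0,0,0]]'
python3 - <<'E'
from h import *
im,d,P,T,f,m=cap("wrist"); save("w8",im)
k=(P[...,2]>.118)&(P[...,2]<.14)&(np.hypot(P[...,0]-.676,P[...,1]+.031)<.045)
if k.sum()>30: print("knob",rect(P[k]),k.sum())
plan((.6,0,.4))
E
```

```text
time_s: 27.98
tcp_pos: [0.6759, -0.0297, 0.2867]
ee_rot: [[-0.52, 0.854, 0.001], [0.854, 0.52, 0.002], [0.001, 0.002, -1.0]]
wrist_force: [0.7, 8.4, 0.3]
gripper_width: 0.181
gripper_force: 30.0
time_s: 28.23
tcp_pos: [0.676, -0.0297, 0.2867]
ee_rot: [[-0.367, 0.93, 0.002], [0.93, 0.367, 0.002], [0.002, 0.003, -1.0]]
wrist_force: [0.8, 7.8, -0.0]
gripper_width: 0.179
gripper_force: 30.0
time_s: 28.9
tcp_pos: [0.6755, -0.0318, 0.2868]
ee_rot: [[-0.368, 0.93, -0.0], [0.93, 0.368, -0.0], [-0.0, -0.0, -1.0]]
wrist_force: [0.3, 0.6, -0.3]
gripper_width: 0.703
gripper_force: 0.0
time_s: 29.57
tcp_pos: [0.6753, -0.0315, 0.4149]
ee_rot: [[-0.368, 0.93, -0.003], [0.93, 0.368, -0.0], [0.001, -0.003, -1.0]]
wrist_force: [-0.1, 0.6, 0.3]
gripper_width: 1.003
gripper_force: 0.0
knob (array([676.8, -30.1]), array([16.2, 55.6]), 96.49) 1440
shift [ 57.1 -58.5  15.1] turn z 0 | yaw now 111.62 tcp [ 0.6754 -0.0315  0.4148] tilt [-0.0035 -0.0004] t 29.6167 w 1.004 F [-0.2 -0.2 -1. ]
```

View pics/w8.png

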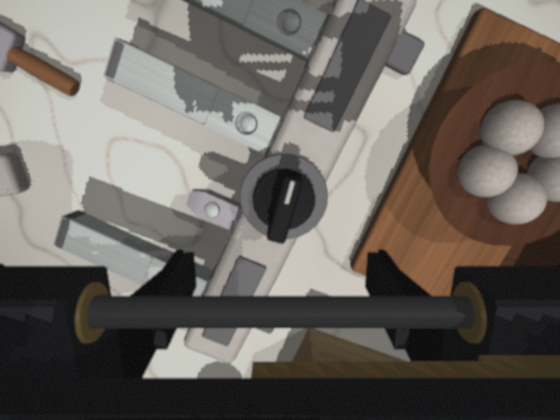

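w8 shows the knob turned 80° (176.6° to 96.5°), which is its 1.4 rad stop. The bars are still seated, with buttons showing at (247,123) and (289,20). I'm handing in.

```bash
python3 -c "
from station import r
print(r.finish_job())"
```

```text
the job is handed in; nothing more can be done
None
```

All three bars on the counter are clicked onto rack stubs 0, 1 and 3, the lock knob was then turned clockwise to its 1.4 rad stop, and the job was handed in at about 30 s; the judge returned no verdict.

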